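# Set out a label-plate blank for edge deburring

## Robot

A 6-joint arm with a two-finger parallel gripper is mounted at the origin on a cart in front of the work surface, level with it; the furniture and walls round the work are solid. World frame = base frame: x ahead of the robot, y to its left, z up, the work surface at z = 0. Lengths are in m, angles in rad, forces in N, time in s.
With the tool pointing down it reaches from about 0.35 to 0.975 m from the base axis. Payload 4.9 kg.
Tool frame: the origin (TCP) lies on the mounting face of the last link; the fingertips stand ctrl.tip_reach ahead of it and the grasp point (between the pads) lies 155 mm ahead of it (ctrl.tip_reach is the distance from the TCP to the fingertips, in m); y points along the fingers, x is the direction in which the jaws open and shut, and the axes are right-handed (so a half turn about y gives the same grasp; the last joint's range is limited). The gripper opens to 85 mm and grips with 20 to 120 N. Pads are 22 mm wide; open, the fingers measure 114 mm over their backs; the gripper's body (76 mm by 85 mm) begins 54 mm behind the grasp point. The pads swing forward as they close: fully open they stand 13 mm farther back than shut.
Start: joints at [1.051, 0.053, 1.613, -0, 1.476, -0.119], TCP at [0.244, 0.575, 0.405] pointing down, gripper open.
Joint ranges: [-3.01, 3.01], [-1.01, 2.22], [0.06, 2.58], [-1.02, 4.17], [0.09, 2.62], [-3.14, 3.14]. Speed limits (rad/s): [2.57, 2.57, 3.14, 3.14, 3.14, 3.14].

## Interface

Orientations are given as a unit quaternion [w, x, y, z].
In Python, from station import ctrl gives the robot as it stands.
- The arm moves only by the tool move_arm, never from a script. Its argument "targets" is one flat list of numbers, 7 for each row, row after row: the shift along the tool's x, y, z in cm, then the turn, a rotation vector about the tool's x, y, z in degrees, then the closure in counts, from 0 (fully open) to 255 (shut). A call has exactly 5 rows; each row is the pose to reach, as a shift and turn from the pose measured when the call began, along the tool's axes at that moment; what a row does not reach only later rows make up. A row lasts 1/12 s, in which the tool goes at most 41.7 mm and 7.16 degrees, less where a joint would pass 70% of its speed; a pose out of reach is approached as far as the arm can. A call with a gripper value outside its range is refused whole. The fingers move at their own pace and stop on an object; "force" is the grip in N (left out, the last holds). Time passes only in rows, so rows that repeat a pose let the fingers close, or fill a call up. It gives the time, the measured TCP pose, the force and the opening at its end, in the units of the state.
- ctrl.state(): the state, without advancing time (a new reading comes with each control period).
- ctrl.capture(name): name is "scene" or "top" or "wrist"; returns the picture (420x560x3 uint8, red, green, blue); there is no depth.
- ctrl.calibration(name): a dict with "vfov" (degrees; the focal length in pixels is half the picture's height over the tangent of half this angle, whatever the lens; pixels are square), "cx", "cy" (the principal point, pixels), "dist_coeffs" ([k1, k2, p1, p2, k3] as OpenCV has them; the pictures are not rectified), "xyz" and "attitude" of the camera in the world; the wrist camera has in their place "hand_eye" (4x4, takes a point from camera to tool coordinates, whose origin is the TCP and whose axes are the tool frame's). Camera axes: x right, y down, z forward; pixel columns grow to the right and rows downward; lengths in m; the calibration is good to about 2 mm. A picture is of the moment at which its call begins: read the wrist's pose just before it. calibration takes no time and is no camera call.
- ctrl.close_job(): hands the job in, once; it reports no verdict.
Trained networks look in the newest picture that a camera, given by its name, has taken for a name from the list of things; names that differ only in an ending like _2 or _b are one class to them, and where a whole thing is asked for, a point or a joint stands for the part that bears it (a point fixed in the world has none). Each returns a list of dicts, best first, with "conf" (0 to 1); they miss things now and then, are a little off and sometimes report something else, mostly with a low value. They report only what shows in the picture. A call takes as long as a camera call.
- ctrl.trace(camera, name): "pixels" (420x560 bool, what is visible of it) and "uv" ([column, row] in pixels, amid what is visible of it).
The state is a dict: "time": time; "joints": joint angles; "joint_velocities": joint speeds; "tau": joint torques, N m; "eef_pos": TCP position; "ee_rot": TCP orientation; "ft_force": force on the tool from outside, world axes, zero at the start; "ft_torque": the same for the moment, N m; "finger_gap": finger opening in m.
Only numpy, scipy, OpenCV 4.12 (cv2) and the standard library are available. Lean on these libraries where they do the work, as an engineer would, in place of code of your own. Each camera call takes 0.05 s, during which the arm holds its last target. There are 200 camera calls.

## Task

Set up the aluminium label-plate blank for deburring: push it from behind along the guide rails (a slot in the ledge lets a fingertip reach its rear edge) until its front edge sticks out about 25 mm past the end of the ledge nearest the robot, so that the line scribed across the plate is level with the ledge end. Then press the red handle of the toggle clamp down until it locks and its rubber foot holds the plate there, and move clear. Only push and press, never lift the plate, and leave the ink jar, the brush and the masking tape where they are.

Things in the scene. Friction and masses are not known exactly. Their poses are not given: they have to be found in the camera images.
- stand: Dark steel edging stand, fixed, 180 mm long (x), 96 mm wide (y). Origin: centre of its underside, on the bench. Its -x end is the open front, toward the robot; its yaw varies. The ledge that carries the plate is 36 mm above the origin, x = -90 (free front end) to +90 mm. Guide rails stand 5 mm above it, inner faces at y = +-36.5 mm. Toggle clamp on its +y flank: x = -72 to -38, y = 44 to 117 mm
- ledge_edge (a point): middle of the ledge's free front end: x = -90, y = 0, z = 36 mm in the stand's frame. Farther back a finger slot, y = -22 to +22 mm and 12 mm deep, is cut into the ledge from the stand's x = -35 mm to its open rear end, so that a fingertip can reach below the plate's rear edge
- plate: Loose bare aluminium label-plate blank, 100 (x) x 70 (y) x 5 mm, 95 g, lying on the ledge between the rails; a dark line is scribed across it 25 mm behind its front edge. Origin: centre of its underside; its axes lie along the stand's. It slides with little force (friction about half to all of its weight)
- plate_front (a point): middle of the plate's front edge, half-way up: x = -50 mm from the plate's origin
- plate_rear (a point): middle of the plate's rear edge, half-way up: x = +50 mm from the plate's origin; the edge to push, toward the stand's -x
- ink_jar: loose white ink jar, 54 mm across, 55 mm high, a bystander; origin under its centre
- brush: loose flat dusting brush with a wooden handle, 160 x 32 x 10 mm, a bystander; origin under its centre
- masking_tape: loose roll of beige masking tape, 70 mm across, 25 mm high, a bystander; origin under its centre
- clamp_handle (a joint): turn of the clamp's red handle against its arm: 0 = open (handle raised, foot 10 mm above the plate), grows as the handle is pressed down; 1.01 = dead centre, about 1.08 = locked past dead centre against a firm stop. It moves with 2 to 5 N at the grip (up to 13 N near dead centre) and stays where it is left, but springs back if let go just short of dead centre with the foot on the plate
- clamp_arm: the toggle clamp's steel arm with a rubber foot, which swings down onto the plate as the handle is pressed. Origin: its pin, at x = -55, y = +52, z = 52 mm in the stand's frame. When locked and let go the foot presses on the plate at x = -55, y = +16 mm with 5 to 10 N
- handle_grip (a point): top of the red grip (12 mm thick, 31 mm long, across the stand's length), 8 mm from its outer end. In the stand's frame: x = -55, y = +93, z = 100 mm when open, the grip rising outward at about 37 degrees from level; x = -55, y = +103, z = 66 mm when locked, the grip then nearly level with its end at y = +117. Press it down and a little outward along that path

How it is judged:
On the way, in this order (a step that is already met when the one before it is completed fails the run):
1. the plate is pushed out to an overhang of 20 to 30 mm while the clamp is still open (x of plate_front in the frame of stand between -0.12 and -0.11 m and value of joint clamp_handle below 0.5 rad), for 0.2 s.
2. the toggle clamp is locked with its foot on the plate (value of joint clamp_handle above 1.04 rad and contact force between clamp_arm and plate above 2 N), for 0.2 s.
At the end, for the whole second after the job is handed in: The plate lies flat on the ledge between the rails (within 4 mm of the middle, 4 degrees of straight), at rest, its front edge 20 to 30 mm past the ledge end, and the toggle clamp is locked (handle past dead centre, 1.04 rad or more) with its foot pressing on the plate by over 2 N (all of step 2 and x of plate_front in the frame of stand between -0.12 and -0.11 m and y of plate in the frame of stand between -0.004 and 0.004 m and angle between the x axis of plate and the x axis of stand, either way round below 0.07 rad and angle between plate's own z axis and vertical below 0.04 rad and linear speed of plate below 0.01 m/s); the robot touches nothing.
It fails at once if the plate is lifted or carried off the ledge, or falls (z of plate in the frame of stand above 0.046 m or z of plate in the frame of stand below 0.028 m or angle between plate's own z axis and vertical above 0.25 rad).
It fails at once if the ink jar, the brush or the masking tape is disturbed (distance of any of ink_jar, brush, masking_tape from where it was at the start of the episode above 0.015 m).
It also fails if it takes over 40 s, if anything falls off the work surface, if the arm or the gripper's body presses on something with over 40 N, if the wrist force passes 120 N, or if a joint passes its speed limit or range.

## Working session

There is one attempt and no reset: what is moved stays moved. The work goes in short steps, Python scripts to look and compute and a tool call to move; the robot and the scene stay as the last step left them, time stands still between calls to the robot, and variables do not carry over. Pictures are saved under pics/ and viewed, about 8 in all and at most 12, crops included, and the job is handed in when it is done.

Besides the shell and the picture viewer there is one more tool, called after "Emit:" as name(argument=value, ...), one argument or row to a line, values as JSON. move_arm: Moves the arm, as the interface text tells. Its arguments: {"type":"object","properties":{"targets":{"type":"array","items":{"type":"number"}},"force":{"type":"number"}},"required":["targets"]}

```bash
mkdir -p pics; ls; python3 - <<'E'
from station import ctrl
import cv2,numpy as np
s=ctrl.state();print(s['time'],s['eef_pos'],s['ee_rot'],s['finger_gap'],ctrl.tip_reach)
ims=[]
for c in ['scene','top']:
    im=ctrl.capture(c);cv2.imwrite(f'pics/{c}0.png',im[:,:,::-1])
    print(c,ctrl.calibration(c))
    for n in ['stand','plate','clamp_handle','clamp_arm','ink_jar','brush','masking_tape']:
        r=ctrl.trace(c,n); print(n,[(round(d['conf'],2),np.round(d['uv']),int(d['pixels'].sum())) for d in r[:2]])
print(ctrl.calibration('wrist'))
E
```

```text
pics
0.0 [0.24370954 0.57522565 0.40344913] [-0.58918273  0.5898587   0.38979719 -0.39113755] 0.0855827927642615 0.1734
scene {'vfov': 50.646731071215925, 'cx': 286.19187344566296, 'cy': 211.81203305341023, 'dist_coeffs': array([-0.1490429,  0.       ,  0.       ,  0.       ,  0.       ]), 'xyz': array([ 0.14589588, -0.95602718,  0.75410367]), 'attitude': array([-0.40554567,  0.87335569, -0.2401695 ,  0.12288677])}
stand [(0.96, array([296., 219.]), 1625)]
plate [(0.75, array([287., 220.]), 434)]
clamp_handle [(0.52, array([250., 197.]), 110)]
clamp_arm [(0.45, array([256., 205.]), 202)]
ink_jar [(0.77, array([344., 265.]), 702), (0.63, array([288., 222.]), 458)]
brush [(0.76, array([184., 227.]), 222), (0.65, array([256., 202.]), 223)]
masking_tape [(0.88, array([296., 169.]), 363)]
top {'vfov': 42.697196364935365, 'cx': 287.64171685792456, 'cy': 209.5184644099466, 'dist_coeffs': array([-0.01793182,  0.        ,  0.        ,  0.        ,  0.        ]), 'xyz': array([ 0.44615849, -0.24783192,  1.11019728]), 'attitude': array([-0.02761024,  0.71163649, -0.70053083,  0.04547248])}
stan
[... 196 characters left out ...]
3.]), 340)]
ink_jar [(0.85, array([374., 178.]), 644), (0.43, array([177., 111.]), 555)]
brush [(0.9, array([236., 293.]), 643)]
masking_tape [(0.91, array([192., 124.]), 527)]
{'vfov': 58.892721515060984, 'cx': 281.48323875029547, 'cy': 215.08909070275942, 'dist_coeffs': array([-0.08953544,  0.        ,  0.        ,  0.        ,  0.        ]), 'hand_eye': array([[ 9.99998793e-01, -1.10835198e-04, -1.54988762e-03,
         1.73045396e-03],
       [ 1.43757392e-03, -3.12590052e-01,  9.49887042e-01,
         3.04572615e-02],
       [-5.89760369e-04, -9.49888123e-01, -3.12589515e-01,
         7.91255019e-02],
       [ 0.00000000e+00,  0.00000000e+00,  0.00000000e+00,
         1.00000000e+00]])}
```

```bash
cat > h.py <<'E'
from station import ctrl
import cv2,numpy as np
from scipy.spatial.transform import Rotation as R
def rot(q): return R.from_quat([q[1],q[2],q[3],q[0]]).as_matrix()
def cam(c,s=None):
    k=ctrl.calibration(c); f=210/np.tan(np.radians(k['vfov']/2))
    K=np.array([[f,0,k['cx']],[0,f,k['cy']],[0,0,1]])
    if c=='wrist':
        s=s or ctrl.state(); H=k['hand_eye']; Rt=rot(s['ee_rot'])
        return K,k['dist_coeffs'],Rt@H[:3,:3],Rt@H[:3,3]+s['eef_pos']
    return K,k['dist_coeffs'],rot(k['attitude']),k['xyz']
def atz(C,uv,z):
    K,D,Rc,t=C
    p=cv2.undistortPoints(np.array(uv,float).reshape(-1,1,2),K,D)[:,0]
    d=np.c_[p,np.ones(len(p))]@Rc.T
    return t+d*((z-t[2])/d[:,2])[:,None]
def proj(C,P):
    K,D,Rc,t=C
    return cv2.projectPoints(((np.array(P,float).reshape(-1,3)-t)@Rc),np.zeros(3),np.zeros(3),K,D)[0][:,0]
E
python3 - <<'E'
from h import *
im=ctrl.capture('top');C=cam('top')
cv2.imwrite('pics/top1.png',cv2.resize(im[60:340,110:430,::-1],None,fx=2.1,fy=2.1,interpolation=cv2.INTER_CUBIC))
for n,z in [('stand',.036),('plate',.041),('clamp_handle',.09),('clamp_arm',.06),('ink_jar',.05),('brush',.01),('masking_tape',.02)]:
    d=ctrl.trace('top',n)[0]; m=d['pixels'].astype(np.uint8)
    cs,_=cv2.findContours(m,0,2);c=max(cs,key=cv2.contourArea)
    b=cv2.boxPoints(cv2.minAreaRect(c)); w=atz(C,b,z)
    print(n,np.round(b).tolist(),np.round(w[:,:2],3).tolist(),np.round(w.mean(0),3))
E
```

```text
stand [[222.0, 153.0], [302.0, 141.0], [315.0, 231.0], [235.0, 243.0]] [[0.671, -0.139], [0.698, -0.302], [0.516, -0.33], [0.49, -0.17]] [ 0.594 -0.235  0.036]Traceback (most recent call last):
  File "<stdin>", line 5, in <module>
IndexError: list index out of range
```

View pics/top1.png

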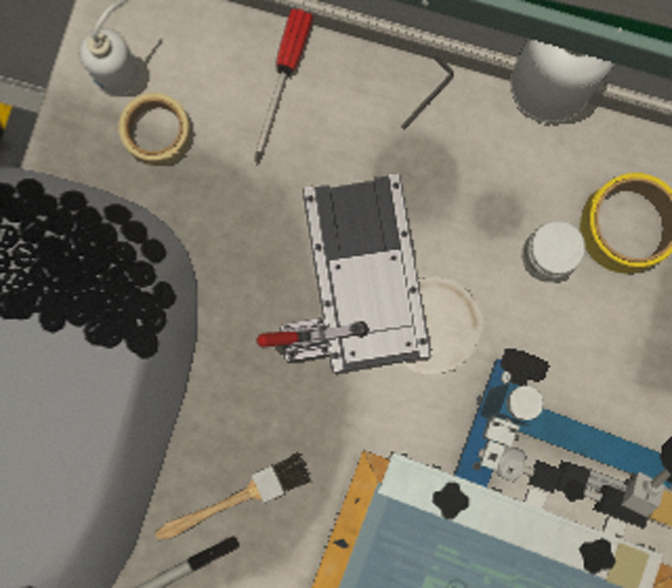

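```bash
python3 - <<'E'
from h import *
from scipy.optimize import least_squares
C=cam('top')
px=np.array([[304,188],[400,175],[430,355],[334,373]])/2.1+[110,60]
loc=np.array([[90,48],[90,-48],[-90,-48],[-90,48]])/1000
W=atz(C,px,.041)[:,:2]
f=lambda p:(loc@np.array([[np.cos(p[2]),np.sin(p[2])],[-np.sin(p[2]),np.cos(p[2])]])+p[:2]-W).ravel()
r=least_squares(f,[.59,-.25,0]);print(r.x,np.round(r.fun,4))
np.save('stand.npy',r.x)
x,y,a=r.x
def st(P): P=np.array(P,float).reshape(-1,3)/1000; return np.c_[P[:,:2]@np.array([[np.cos(a),np.sin(a)],[-np.sin(a),np.cos(a)]])+[x,y],P[:,2]]
q=np.array([[330,262],[403,250]])/2.1+[110,60]
w=atz(C,q,.041)[:,:2]-[x,y]; print('plate rear st',w@np.array([[np.cos(a),-np.sin(a)],[np.sin(a),np.cos(a)]]))
q=np.array([[334,336],[412,326]])/2.1+[110,60]
w=atz(C,q,.041)[:,:2]-[x,y]; print('line st',w@np.array([[np.cos(a),-np.sin(a)],[np.sin(a),np.cos(a)]]))
im=ctrl.capture('scene');D=cam('scene')
for p in proj(D,st([[90,48,41],[90,-48,41],[-90,-48,41],[-90,48,41],[-55,93,100],[-55,103,66]])): cv2.circle(im,tuple(int(v) for v in p),1,(0,255,0),-1)
cv2.imwrite('pics/sc1.png',cv2.resize(im[90:390,130:530,::-1],None,fx=2,fy=2,interpolation=cv2.INTER_CUBIC))
E
```

```text
[ 0.59764023 -0.26768112  0.17711345] [-0.0004  0.0013  0.0019 -0.0009 -0.0016 -0.002   0.0001  0.0016]
plate rear st [[ 0.01511699  0.0333681 ]
 [ 0.01553202 -0.03758034]]
line st [[-0.05562725  0.04084928]
 [-0.05806215 -0.03399249]]
```

View pics/sc1.png

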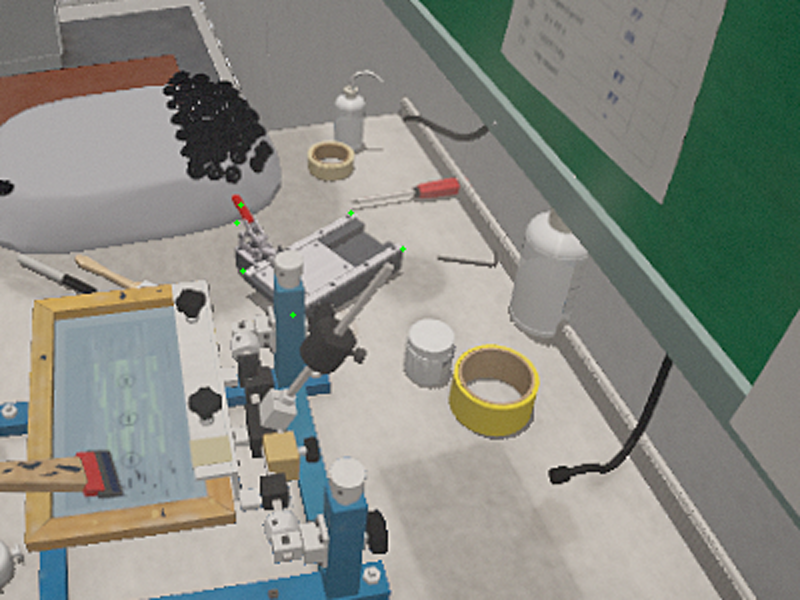

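```bash
cat >> h.py <<'E'
X,Y,A=np.load('stand.npy'); RS=R.from_euler('z',A).as_matrix()
def st(P): return np.atleast_2d(np.array(P,float)/1000)@RS.T+[X,Y,0]
def inst(w): return (np.atleast_2d(w)-[X,Y,0])@RS*1000
# desired tool axes: y down, z along stand sgn*x
def Rd(sgn):
    z=RS[:,0]*sgn; y=np.array([0,0,-1.]); return np.c_[np.cross(y,z),y,z]
def go(tip,sgn):
    "tip in stand mm -> shift cm, rotvec deg in tool axes"
    s=ctrl.state(); Rt=rot(s['ee_rot']); D=Rd(sgn)
    tcp=st(tip)[0]-D[:,1]*ctrl.tip_reach
    return np.round(Rt.T@(tcp-s['eef_pos'])*100,2),np.round(np.degrees(R.from_matrix(Rt.T@D).as_rotvec()),1)
def where():
    s=ctrl.state(); Rt=rot(s['ee_rot'])
    print(round(s['time'],2),'tip st',np.round(inst(s['eef_pos']+Rt[:,1]*ctrl.tip_reach)[0],1),'F st',np.round(RS.T@s['ft_force'],1),'gap',round(s['finger_gap'],3),'q',np.round(s['joints'],2))
E
python3 - <<'E'
from h import *
where();print(rot(ctrl.state()['ee_rot']).round(3))
for s in (1,-1): print(s,go([60,0,200],s))
E
```

```text
1.0 tip st [-199.7  892.3  231.3] F st [-0.1 -0.4  0.4] gap 0.085 q [ 1.05  0.05  1.61  0.    1.48 -0.12]
[[ 0.39  -0.    -0.921]
 [ 0.921 -0.     0.39 ]
 [-0.    -1.     0.   ]]
1 (array([-60.55,   3.13, -70.5 ]), array([  0. , 146.9,  -0. ]))
-1 (array([-60.55,   3.13, -70.5 ]), array([ -0. , -33.1,  -0. ]))
```

Emit:
move_arm(
  targets=[-2.4, 0, -2.8, 0, 0, 0, 255, -4.8, 0, -5.6, 0, 0, 0, 255, -7.2, 0, -8.4, 0, 0, 0, 255, -9.6, 0, -11.2, 0, 0, 0, 255, -12, 0, -14, 0, 0, 0, 255],
)

```text
time: 1.42
eef_pos: [0.3262, 0.4089, 0.4048]
ee_rot: [-0.589, 0.589, 0.391, -0.391]
ft_force: [-0.1, -0.1, 0.5]
finger_gap: 0.0255
```

Emit:
move_arm(
  targets=[-2.4, 0, -2.8, 0, 0, 0, 255, -4.8, 0, -5.6, 0, 0, 0, 255, -7.2, 0, -8.4, 0, 0, 0, 255, -9.6, 0, -11.2, 0, 0, 0, 255, -12, 0, -14, 0, 0, 0, 255],
)

```text
time: 1.83
eef_pos: [0.4087, 0.2421, 0.4051]
ee_rot: [-0.589, 0.589, 0.391, -0.39]
ft_force: [0.9, 0.2, 0.3]
finger_gap: -0.0002
```

Emit:
move_arm(
  targets=[-2.4, 0, -2.8, 0, 0, 0, 255, -4.8, 0, -5.6, 0, 0, 0, 255, -7.2, 0, -8.4, 0, 0, 0, 255, -9.6, 0, -11.2, 0, 0, 0, 255, -12, 0, -14, 0, 0, 0, 255],
)

```text
time: 2.25
eef_pos: [0.4913, 0.0753, 0.4054]
ee_rot: [-0.589, 0.59, 0.391, -0.39]
ft_force: [1.3, -0.2, 0.0]
finger_gap: 0.0003
```

Emit:
move_arm(
  targets=[-2.4, 0, -2.8, 0, 0, 0, 255, -4.8, 0, -5.6, 0, 0, 0, 255, -7.2, 0, -8.4, 0, 0, 0, 255, -9.6, 0, -11.2, 0, 0, 0, 255, -12, 0, -14, 0, 0, 0, 255],
)

```text
time: 2.67
eef_pos: [0.574, -0.0917, 0.4057]
ee_rot: [-0.589, 0.59, 0.391, -0.39]
ft_force: [-0.9, 0.6, 0.1]
finger_gap: -0.0001
```

```bash
python3 - <<'E'
from h import *
where();print(go([60,0,150],-1),go([60,0,150],1))
E
```

```text
2.67 tip st [  8.2 177.4 232.3] F st [-0.7  0.7  0.1] gap -0.0 q [-0.29 -0.05  1.72  0.    1.48 -1.46]
(array([-12.02,   8.24, -14.04]), array([  0.1, -33.1,   0.1])) (array([-12.02,   8.24, -14.04]), array([-1.000e-01,  1.469e+02,  2.000e-01]))
```

Emit:
move_arm(
  targets=[-2.4, 1.4, -2.8, 0, -6.6, 0, 255, -4.8, 2.8, -5.6, 0, -13.2, 0, 255, -7.2, 4.2, -8.4, 0, -19.8, 0, 255, -9.6, 5.6, -11.2, 0, -26.4, 0, 255, -12, 7, -14, 0, -33, 0, 255],
)

```text
time: 3.08
eef_pos: [0.6569, -0.2585, 0.335]
ee_rot: [-0.452, 0.453, 0.544, -0.542]
ft_force: [0.4, 0.5, 0.7]
finger_gap: 0.0001
```

```bash
python3 - <<'E'
from h import *
where();print(go([60,0,80],-1))
C=cam('wrist');im=ctrl.capture('wrist')
for P in ([90,48,41],[90,-48,41],[-90,-48,41],[-90,48,41],[-90,0,36],[-55,93,100],[15,0,41],[-55,16,51]):
    p=proj(C,st(P))[0]; cv2.circle(im,tuple(int(v) for v in p),2,(0,255,0),-1); print(P,p.round())
cv2.imwrite('pics/w1.png',cv2.resize(im[:,:,::-1],None,fx=1.4,fy=1.4))
E
```

```text
3.08 tip st [ 60.4  -1.4 161.6] F st [0.4 0.4 0.7] gap 0.0 q [-0.48  0.28  1.47  0.    1.38 -2.23]
(array([0.14, 8.16, 0.02]), array([0.2, 0.2, 0. ]))
[90, 48, 41] [345. 241.]
[90, -48, 41] [220. 241.]
[-90, -48, 41] [209. -21.]
[-90, 48, 41] [359. -21.]
[-90, 0, 36] [284. -20.]
[-55, 93, 100] [464.  24.]
[15, 0, 41] [283. 142.]
[-55, 16, 51] [309.  33.]
```

View pics/w1.png

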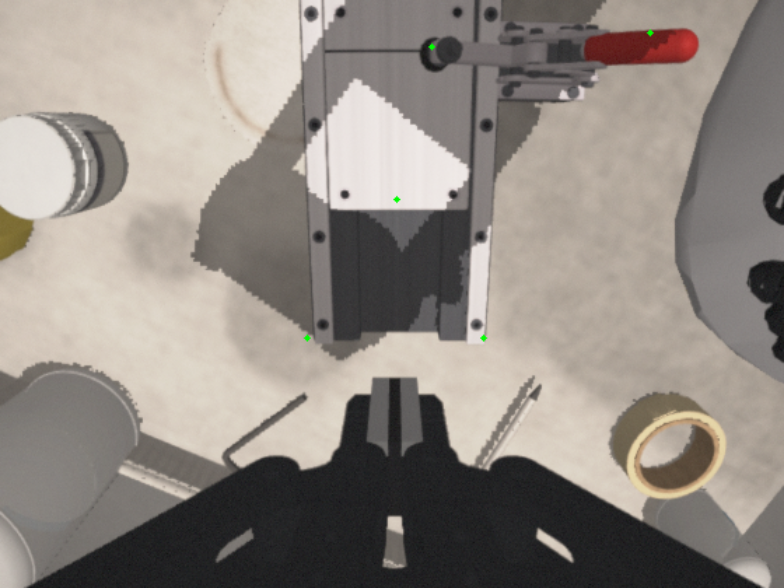

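```bash
python3 - <<'E'
from h import *
where();C=cam('wrist')
q=np.array([[314,341],[488,341],[331,210],[469,210],[326,50]])/1.4
print(inst(atz(C,q,.041)).round(1)); print(inst(atz(C,np.array([[650,46],[438,50]])/1.4,.1)).round(1))
im=ctrl.capture('wrist');cv2.imwrite('pics/w2.png',im[:,:,::-1])
print(go([60,0,65],-1))
E
```

```text
3.13 tip st [ 59.5  -6.7 156.1] F st [-2.9 -2.2 -1.9] gap -0.0 q [-0.49  0.3   1.47 -0.    1.38 -2.24]
[[ 88.3 -49.2  41. ]
 [ 87.9  44.2  41. ]
 [ 18.3 -37.7  41. ]
 [ 18.   30.6  41. ]
 [-55.7 -38.1  41. ]]
[[-51.   85.8 100. ]
 [-47.3   9.  100. ]]
(array([ 0.35,  9.18, -0.11]), array([-0.2, -0.2,  0.2]))
```

Emit:
move_arm(
  targets=[0.1, 2.5, 0, 0, 0, 0, 255, 0.1, 5, 0, 0, 0, 0, 255, 0.1, 7.5, 0, 0, 0, 0, 255, 0.1, 9.5, 0, 0, 0, 0, 255, 0.1, 9.5, 0, 0, 0, 0, 255],
)

```text
time: 3.6
eef_pos: [0.6541, -0.2584, 0.2294]
ee_rot: [0.46, -0.45, -0.541, 0.542]
ft_force: [-0.8, 0.1, -1.2]
finger_gap: -0.0
```

```bash
python3 - <<'E'
from h import *
where()
im=ctrl.capture('wrist')
cv2.imwrite('pics/w3.png',cv2.resize(im[:,:,::-1],None,fx=1.4,fy=1.4))
E
```

```text
3.6 tip st [55.4  0.7 56. ] F st [-0.7  0.2 -1.2] gap -0.0 q [-0.48  0.38  1.53  0.    1.24 -2.23]
```

View pics/w3.png

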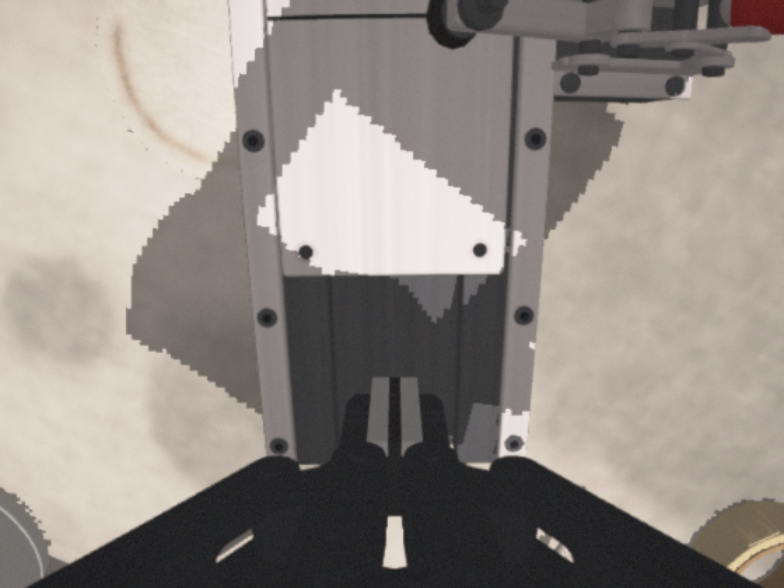

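```bash
python3 - <<'E'
from h import *
where();C=cam('wrist')
im=ctrl.capture('wrist');where()
q=np.array([[283,273],[505,272],[330,275],[463,275],[268,18],[278,446],[514,443]])/1.4
print(inst(atz(C,q,.041)).round(1))
print(go([40,0,31],-1))
E
```

```text
3.65 tip st [56.7 -0.2 58.8] F st [-0.3 -0.3 -0.4] gap -0.001 q [-0.48  0.38  1.53  0.    1.24 -2.23]
3.7 tip st [58.1 -1.3 61.5] F st [-0.4  0.   0.2] gap -0.0 q [-0.48  0.38  1.53  0.    1.24 -2.23]
[[ 21.3 -34.9  41. ]
 [ 21.4  36.4  41. ]
 [ 22.1 -19.8  41. ]
 [ 22.3  22.8  41. ]
 [-53.9 -34.9  41. ]
 [ 85.7 -41.5  41. ]
 [ 85.1  43.8  41. ]]
(array([0.18, 3.05, 1.87]), array([-0.2, -0.2,  0.2]))
```

Emit:
move_arm(
  targets=[0, 0, 0.6, 0, 0, 0, 255, 0, 0, 1.2, 0, 0, 0, 255, 0, 1.5, 1.2, 0, 0, 0, 255, 0, 2.9, 1.2, 0, 0, 0, 255, 0, 2.9, 1.2, 0, 0, 0, 255],
)

```text
time: 4.12
eef_pos: [0.6423, -0.2607, 0.2018]
ee_rot: [0.459, -0.451, -0.541, 0.542]
ft_force: [-1.3, 0.2, -1.1]
finger_gap: -0.0002
```

```bash
python3 - <<'E'
from h import *
ctrl.capture('scene');where()
ctrl.capture('scene');ctrl.capture('scene');where();print(go([5,0,31],-1))
E
```

```text
4.17 tip st [44.1  0.2 29.3] F st [-0.1 -0.2 -0.2] gap -0.0 q [-0.49  0.4   1.57  0.    1.19 -2.24]
4.27 tip st [45.6 -0.8 31.5] F st [0.8 0.1 0.7] gap -0.0 q [-0.49  0.39  1.57  0.    1.19 -2.24]
(array([0.15, 0.08, 4.15]), array([-0.3, -0.2,  0.3]))
```

Emit:
move_arm(
  targets=[0.1, 0, 0.5, 0, 0, 0, 255, 0.1, 0, 1, 0, 0, 0, 255, 0.1, 0, 1.4, 0, 0, 0, 255, 0.1, 0, 1.8, 0, 0, 0, 255, 0.1, 0, 2, 0, 0, 0, 255],
)

```text
time: 4.68
eef_pos: [0.6233, -0.2638, 0.2054]
ee_rot: [0.457, -0.453, -0.541, 0.542]
ft_force: [1.1, -0.2, -0.3]
finger_gap: -0.0
```

Emit:
move_arm(
  targets=[0, 0, 0.4, 0, 0, 0, 255, 0, 0, 0.8, 0, 0, 0, 255, 0, 0, 1.2, 0, 0, 0, 255, 0, 0, 1.6, 0, 0, 0, 255, 0, 0, 1.8, 0, 0, 0, 255],
)

```text
time: 5.1
eef_pos: [0.6051, -0.2671, 0.2056]
ee_rot: [0.457, -0.453, -0.541, 0.541]
ft_force: [0.7, 0.1, -0.0]
finger_gap: 0.0001
```

```bash
python3 - <<'E'
from h import *
ctrl.capture('scene');ctrl.capture('scene');where()
C=cam('wrist');im=ctrl.capture('wrist')
cv2.imwrite('pics/w4.png',cv2.resize(im[:,:,::-1],None,fx=1.4,fy=1.4))
a=ctrl.capture('top')[120:260,210:340,::-1]; cv2.imwrite('pics/t4.png',cv2.resize(a,None,fx=4.2,fy=4.2,interpolation=cv2.INTER_CUBIC))
E
```

```text
5.2 tip st [ 6.7  0.1 32.1] F st [ 0.1  1.  -0.3] gap 0.0 q [-0.53  0.33  1.65  0.    1.17 -2.27]
```

View pics/w4.png

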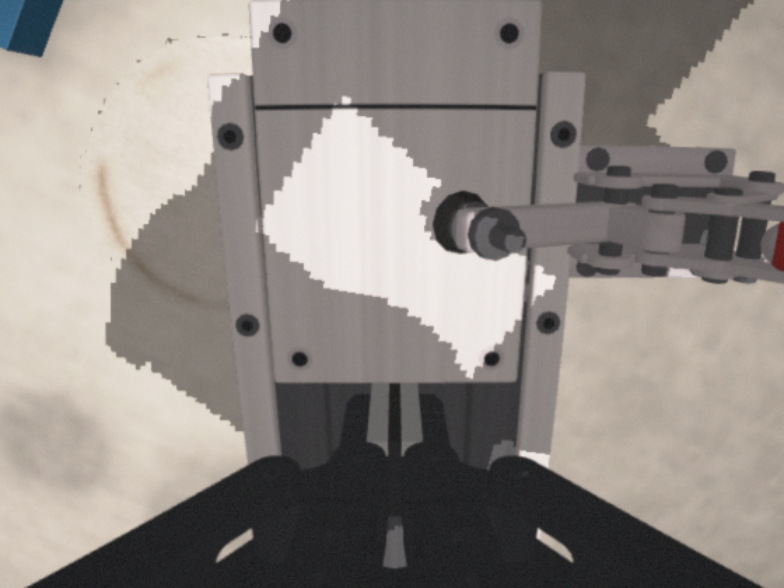

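View pics/t4.png

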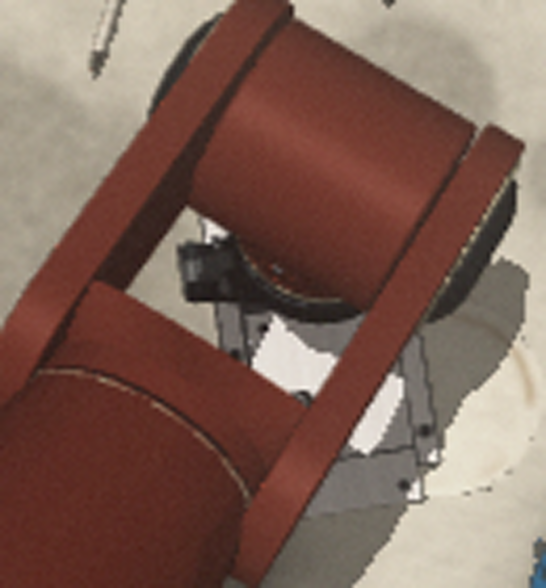

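```bash
python3 - <<'E'
from h import *
C=cam('wrist')
q=np.array([[230,73],[562,73],[255,107],[537,106],[275,382],[520,382]])/1.4
print(inst(atz(C,q,.041)).round(1))
where()
E
```

```text
[[-85.9 -38.6  41. ]
 [-85.5  42.2  41. ]
 [-77.7 -33.   41. ]
 [-77.7  36.5  41. ]
 [ -3.2 -33.3  41. ]
 [ -2.7  37.1  41. ]]
5.3 tip st [ 6.9  0.2 32. ] F st [0.2 0.9 0.7] gap -0.0 q [-0.53  0.33  1.65  0.    1.17 -2.27]
```

Emit:
move_arm(
  targets=[0, 0, 0.2, 0, 0, 0, 255, 0, 0, 0.4, 0, 0, 0, 255, 0, 0, 0.6, 0, 0, 0, 255, 0, 0, 0.8, 0, 0, 0, 255, 0, 0, 0.8, 0, 0, 0, 255],
)

```text
time: 5.72
eef_pos: [0.5972, -0.2684, 0.2053]
ee_rot: [0.458, -0.452, -0.541, 0.542]
ft_force: [-0.0, -0.4, 0.2]
finger_gap: -0.0
```

```bash
python3 - <<'E'
from h import *
ctrl.capture('scene');ctrl.capture('scene');where()
im=ctrl.capture('wrist')
cv2.imwrite('pics/w5.png',cv2.resize(im[:,:,::-1],None,fx=1.4,fy=1.4))
E
```

```text
5.82 tip st [-1.3  0.3 31.9] F st [-0.4 -0.5 -0. ] gap -0.0 q [-0.54  0.31  1.67  0.    1.17 -2.28]
```

View pics/w5.png

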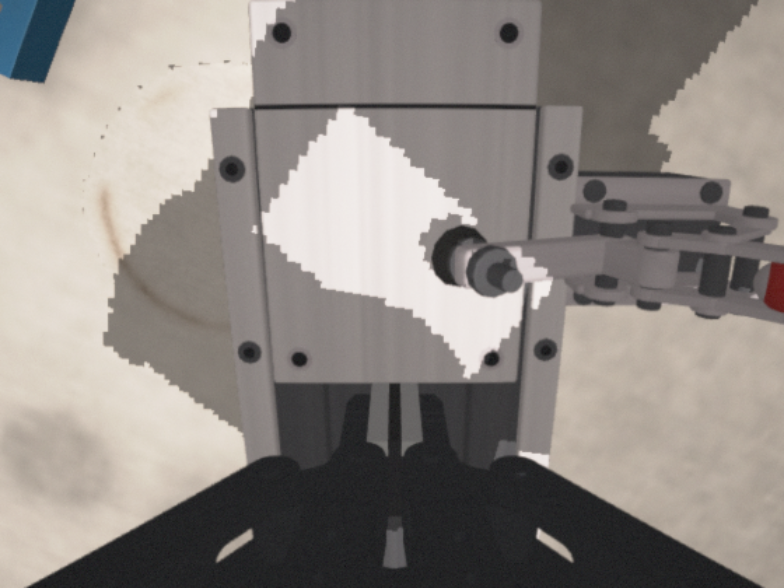

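Emit:
move_arm(
  targets=[0, 0, -0.7, 0, 0, 0, 255, 0, 0, -1.5, 0, 0, 0, 255, 0, -4, -1.5, 0, 0, 0, 255, 0, -8, -1.5, 0, 0, 0, 255, 0, -12, -1.5, 0, 0, 0, 255],
)

```text
time: 6.28
eef_pos: [0.6134, -0.2658, 0.3254]
ee_rot: [0.458, -0.451, -0.541, 0.542]
ft_force: [0.5, -0.3, 0.3]
finger_gap: 0.0001
```

```bash
python3 - <<'E'
from h import *
ctrl.capture('scene');ctrl.capture('scene');where();print(go([-52,97,135],-1))
E
```

```text
6.38 tip st [ 19.4  -3.7 162.2] F st [0.1 0.2 0.7] gap -0.0 q [-0.52  0.21  1.56  0.    1.36 -2.26]
(array([9.96, 2.61, 7.07]), array([ 0.4, -0.2, -0.3]))
```

Emit:
move_arm(
  targets=[2.5, 0, 1.8, 0, 0, 0, 255, 5, 0, 3.5, 0, 0, 0, 255, 7.5, 0, 5.3, 0, 0, 0, 255, 10, 1, 7, 0, 0, 0, 255, 10, 2, 7, 0, 0, 0, 255],
)

```text
time: 6.8
eef_pos: [0.5279, -0.1777, 0.3136]
ee_rot: [-0.452, 0.456, 0.543, -0.541]
ft_force: [0.3, -0.6, 0.3]
finger_gap: -0.0001
```

```bash
python3 - <<'E'
from h import *
for _ in range(4): ctrl.capture('scene')
where();print(go([-52,97,105],-1))
im=ctrl.capture('scene')[150:270,190:350,::-1]
w=ctrl.capture('wrist')[:,:,::-1]
cv2.imwrite('pics/h1.png',np.hstack([cv2.resize(im,(560,420),interpolation=cv2.INTER_CUBIC),w])[:, :] if 0 else np.vstack([cv2.resize(im,(400,300),interpolation=cv2.INTER_CUBIC),cv2.resize(w,(400,300))]))
E
```

```text
7.0 tip st [-49.3  95.9 141.5] F st [ 0.2 -0.9 -0.2] gap -0.0 q [-0.46 -0.03  1.85 -0.    1.31 -2.21]
(array([0.03, 3.64, 0.17]), array([ 0.5, -0.2, -0.3]))
```

View pics/h1.png

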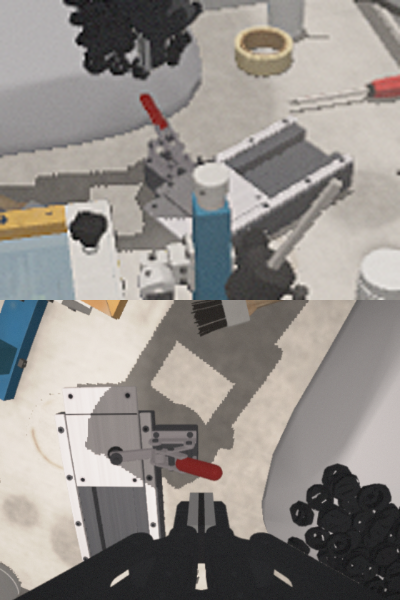

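```bash
python3 - <<'E'
from h import *
C=cam('wrist');where()
print(inst(atz(C,np.array([[180,161],[210,170],[220,174]])*1.4,.1)).round(1))
print(proj(C,st([-52,97,105])/1.4),proj(C,st([-49,96,141])))
E
```

```text
7.1 tip st [-48.9  95.3 142.2] F st [ 0.5 -0.2 -0. ] gap -0.0 q [-0.46 -0.03  1.85 -0.    1.31 -2.21]
[[-60.4  80.  100. ]
 [-53.2 102.3 100. ]
 [-49.9 109.8 100. ]]
[[435.78826731 -34.56146439]] [[281.65376031 282.57556593]]
```

Emit:
move_arm(
  targets=[0.2, 1.2, 0.2, 0, 0, 0, 255, 0.4, 2.4, 0.3, 0, 0, 0, 255, 0.4, 3.2, 0.3, 0, 0, 0, 255, 0.4, 3.8, 0.3, 0, 0, 0, 255, 0.4, 4.4, 0.3, 0, 0, 0, 255],
)

```text
time: 7.52
eef_pos: [0.5276, -0.1784, 0.2701]
ee_rot: [-0.452, 0.458, 0.542, -0.541]
ft_force: [-0.0, 0.4, 0.3]
finger_gap: -0.0001
```

```bash
python3 - <<'E'
from h import *
where();ctrl.capture('scene');where()
im=ctrl.capture('scene')[150:270,190:350,::-1]
w=ctrl.capture('wrist')[:,:,::-1]
cv2.imwrite('pics/h2.png',np.vstack([cv2.resize(im,(400,300),interpolation=cv2.INTER_CUBIC),cv2.resize(w,(400,300))]))
E
```

```text
7.52 tip st [-51.9  99.2  96.7] F st [0.1 0.4 0.3] gap -0.0 q [-0.46  0.01  1.89 -0.    1.23 -2.2 ]
7.57 tip st [-52.4  99.6  95.6] F st [-0.1  0.3 -0.6] gap -0.0 q [-0.46  0.01  1.89 -0.    1.23 -2.2 ]
```

View pics/h2.png

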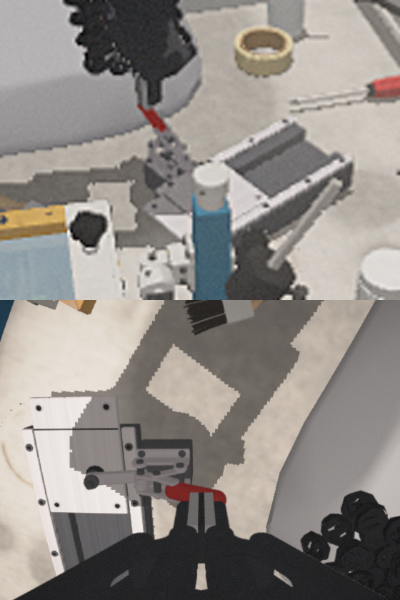

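Emit:
move_arm(
  targets=[0, 0.3, 0, 0, 0, 0, 255, 0.1, 0.6, 0, 0, 0, 0, 255, 0.2, 0.9, 0, 0, 0, 0, 255, 0.3, 1.2, 0, 0, 0, 0, 255, 0.3, 1.2, 0, 0, 0, 0, 255],
)

```text
time: 8.08
eef_pos: [0.5269, -0.1752, 0.2579]
ee_rot: [-0.452, 0.458, 0.542, -0.541]
ft_force: [-0.2, 0.5, 0.3]
finger_gap: -0.0003
```

```bash
python3 - <<'E'
from h import *
where();ctrl.capture('scene');where()
im=ctrl.capture('scene')[150:270,190:350,::-1]
w=ctrl.capture('wrist')[130:340,180:460,::-1]
cv2.imwrite('pics/h3.png',np.vstack([cv2.resize(im,(400,300),interpolation=cv2.INTER_CUBIC),cv2.resize(w,(400,300))]))
E
```

```text
8.08 tip st [-52.1 102.6  84.5] F st [-0.1  0.5  0.3] gap -0.0 q [-0.45  0.02  1.9  -0.    1.21 -2.2 ]
8.13 tip st [-52.  102.5  84.8] F st [-1.1 -0.1 -0.6] gap 0.0 q [-0.45  0.02  1.9  -0.    1.21 -2.2 ]
```

View pics/h3.png

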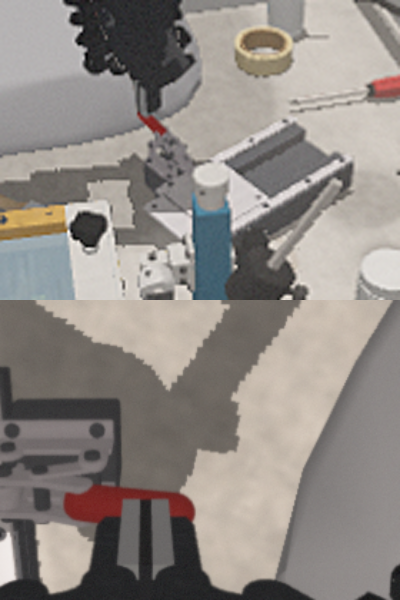

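Emit:
move_arm(
  targets=[0, 0.3, 0.2, 0, 0, 0, 255, 0, 0.6, 0.4, 0, 0, 0, 255, 0.1, 0.9, 0.4, 0, 0, 0, 255, 0.2, 1.2, 0.4, 0, 0, 0, 255, 0.2, 1.3, 0.4, 0, 0, 0, 255],
)

```text
time: 8.65
eef_pos: [0.5228, -0.174, 0.2449]
ee_rot: [-0.452, 0.458, 0.542, -0.541]
ft_force: [0.5, -0.0, 1.1]
finger_gap: -0.0002
```

```bash
python3 - <<'E'
from h import *
where();ctrl.capture('scene');where()
im=ctrl.capture('scene')[150:270,190:350,::-1]
w=ctrl.capture('wrist')[130:340,180:460,::-1]
cv2.imwrite('pics/h4.png',np.vstack([cv2.resize(im,(400,300),interpolation=cv2.INTER_CUBIC),cv2.resize(w,(400,300))]))
E
```

```text
8.65 tip st [-56.  104.5  71.5] F st [ 0.5 -0.1  1.1] gap -0.0 q [-0.46  0.03  1.92 -0.    1.19 -2.2 ]
8.7 tip st [-56.1 104.5  71.4] F st [-0.3 -0.1 -0.3] gap 0.0 q [-0.46  0.03  1.92 -0.    1.19 -2.2 ]
```

View pics/h4.png

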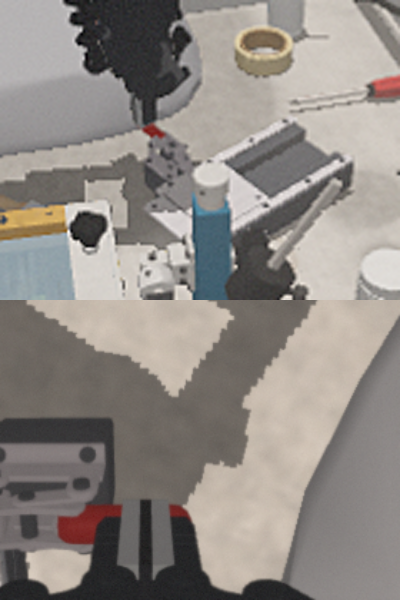

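Emit:
move_arm(
  targets=[0, 0.15, 0, 0, 0, 0, 255, 0, 0.3, 0, 0, 0, 0, 255, 0, 0.4, 0, 0, 0, 0, 255, 0, 0.5, 0, 0, 0, 0, 255, 0, 0.5, 0, 0, 0, 0, 255],
)

```text
time: 9.22
eef_pos: [0.5228, -0.174, 0.2397]
ee_rot: [-0.452, 0.458, 0.542, -0.541]
ft_force: [-0.7, -0.3, -0.3]
finger_gap: 0.0002
```

```bash
python3 - <<'E'
from h import *
where()
E
```

```text
9.22 tip st [-56.1 104.5  66.3] F st [-0.8 -0.2 -0.3] gap 0.0 q [-0.46  0.04  1.92 -0.    1.18 -2.2 ]
```

Emit:
move_arm(
  targets=[0, 0.1, 0, 0, 0, 0, 255, 0, 0.2, 0, 0, 0, 0, 255, 0, 0.3, 0, 0, 0, 0, 255, 0, 0.3, 0, 0, 0, 0, 255, 0, 0.3, 0, 0, 0, 0, 255],
)

```text
time: 9.63
eef_pos: [0.523, -0.1742, 0.2377]
ee_rot: [-0.452, 0.458, 0.542, -0.541]
ft_force: [-1.6, 1.3, 4.7]
finger_gap: -0.0
```

Emit:
move_arm(
  targets=[0, 0.1, 0, 0, 0, 0, 255, 0, 0.2, 0, 0, 0, 0, 255, 0, 0.3, 0, 0, 0, 0, 255, 0, 0.3, 0, 0, 0, 0, 255, 0, 0.3, 0, 0, 0, 0, 255],
)

```text
time: 10.05
eef_pos: [0.5234, -0.1742, 0.2365]
ee_rot: [-0.452, 0.458, 0.542, -0.541]
ft_force: [-5.3, 3.0, 10.7]
finger_gap: 0.0
```

```bash
python3 - <<'E'
from h import *
where()
im=ctrl.capture('scene');w=ctrl.capture('wrist')
r=ctrl.trace('wrist','clamp_handle')+ctrl.trace('scene','clamp_handle')
for d in r:
    ys,xs=np.nonzero(d['pixels']);print(d['conf'],d['uv'],xs.min(),xs.max(),ys.min(),ys.max())
cv2.imwrite('pics/h5.png',np.vstack([cv2.resize(im[150:270,190:350,::-1],(400,300),interpolation=cv2.INTER_CUBIC),cv2.resize(w[130:340,180:460,::-1],(400,300))]))
for nm,a in (('h4',cv2.imread('pics/h4.png')),('h5',cv2.imread('pics/h5.png'))):
    a=a.astype(int); m=(a[:,:,2]>110)&(a[:,:,1]<70)
    for lo,hi in ((0,300),(300,600)):
        b=m[lo:hi,:260]; b=b.copy(); ys,xs=np.nonzero(b);print(nm,len(xs),xs.min(),xs.max(),ys.min(),ys.max())
E
```

```text
10.05 tip st [-55.6 104.2  63.1] F st [-4.7  3.9 10.7] gap 0.0 q [-0.46  0.04  1.92 -0.    1.17 -2.2 ]
0.96 [210.6, 288.9] 157 312 269 313
h4 155 143 164 124 137
h4 1342 58 188 207 243
h5 115 143 163 131 139
h5 1294 58 189 206 248
```

Emit:
move_arm(
  targets=[0, 0.1, 0, 0, 0, 0, 255, 0, 0.2, 0, 0, 0, 0, 255, 0, 0.3, 0, 0, 0, 0, 255, 0, 0.3, 0, 0, 0, 0, 255, 0, 0.3, 0, 0, 0, 0, 255],
)

```text
time: 10.67
eef_pos: [0.5236, -0.1743, 0.2355]
ee_rot: [-0.452, 0.457, 0.542, -0.541]
ft_force: [-6.4, 2.5, 11.7]
finger_gap: 0.0
```

Emit:
move_arm(
  targets=[0, 0.1, 0, 0, 0, 0, 255, 0, 0.2, 0, 0, 0, 0, 255, 0, 0.3, 0, 0, 0, 0, 255, 0, 0.3, 0, 0, 0, 0, 255, 0, 0.3, 0, 0, 0, 0, 255],
)

```text
time: 11.08
eef_pos: [0.5239, -0.1743, 0.2348]
ee_rot: [-0.453, 0.457, 0.542, -0.541]
ft_force: [-7.1, 3.3, 13.7]
finger_gap: 0.0001
```

```bash
python3 - <<'E'
from h import *
where()
E
```

```text
11.08 tip st [-55.4 104.3  61.4] F st [-6.4  4.5 13.7] gap 0.0 q [-0.46  0.05  1.92 -0.    1.17 -2.2 ]
```

Emit:
move_arm(
  targets=[0, 0.2, 0, 0, 0, 0, 255, 0, 0.4, 0, 0, 0, 0, 255, 0, 0.6, 0, 0, 0, 0, 255, 0, 0.6, 0, 0, 0, 0, 255, 0, 0.6, 0, 0, 0, 0, 255],
)

```text
time: 11.5
eef_pos: [0.5242, -0.1743, 0.2314]
ee_rot: [-0.453, 0.456, 0.542, -0.541]
ft_force: [-9.2, 5.2, 16.3]
finger_gap: 0.0003
```

```bash
python3 - <<'E'
from h import *
where();w=ctrl.capture('wrist');im=ctrl.capture('scene')
cv2.imwrite('pics/h6.png',np.vstack([cv2.resize(im[150:270,190:350,::-1],(400,300),interpolation=cv2.INTER_CUBIC),cv2.resize(w[130:340,180:460,::-1],(400,300))]))
a=cv2.imread('pics/h6.png').astype(int); m=(a[:,:,2]>110)&(a[:,:,1]<70)
for lo,hi in ((0,300),(300,600)):
        b=m[lo:hi,:260]; ys,xs=np.nonzero(b);print(len(xs),xs.min(),xs.max(),ys.min(),ys.max())
E
```

```text
11.5 tip st [-55.3 104.3  58. ] F st [-8.1  6.7 16.3] gap 0.0 q [-0.46  0.05  1.92 -0.    1.17 -2.2 ]
76 138 162 134 141
1089 59 188 203 251
```

Emit:
move_arm(
  targets=[0, -1, 0, 0, 0, 0, 255, 0, -3, 0, 0, 0, 0, 255, 0, -5, 0, 0, 0, 0, 255, 0, -7, 0, 0, 0, 0, 255, 0, -7, 0, 0, 0, 0, 255],
)

```text
time: 12.02
eef_pos: [0.5254, -0.1748, 0.3064]
ee_rot: [-0.45, 0.459, 0.542, -0.541]
ft_force: [1.6, -1.7, 0.5]
finger_gap: 0.0001
```

```bash
python3 - <<'E'
from h import *
ctrl.capture('scene');ctrl.capture('scene');where()
C=cam('wrist');w=ctrl.capture('wrist');im=ctrl.capture('scene')
S=cam('scene')
def red(a): 
    a=a.astype(int);return (a[:,:,0]>100)&(a[:,:,1]<60)&(a[:,:,2]<60)
ys,xs=np.nonzero(red(w));print('w red',xs.min(),xs.max(),ys.min(),ys.max())
for P in ([-55,103,66],[-55,117,60],[-55,93,100],[-55,99,105],[-55,86,60]): print(P,proj(C,st(P))[0].round(),proj(S,st(P))[0].round(1))
m=red(im[170:230,225:275]);ys,xs=np.nonzero(m);print('s red',xs.min()+225,xs.max()+225,ys.min()+170,ys.max()+170)
cv2.imwrite('pics/h7.png',np.vstack([cv2.resize(im[170:260,215:335,::-1],(400,300),interpolation=cv2.INTER_CUBIC),cv2.resize(w[:300,80:480,::-1],(400,300))]))
E
```

```text
12.12 tip st [-55.1 104.2 128.7] F st [ 0.1 -0.9 -0. ] gap 0.0 q [-0.46 -0.04  1.88 -0.    1.29 -2.2 ]
w red 238 304 223 244
[-55, 103, 66] [279. 232.] [248.2 201. ]
[-55, 117, 60] [302. 229.] [244.9 200.3]
[-55, 93, 100] [258. 256.] [250.3 192. ]
[-55, 99, 105] [270. 261.] [248.7 189.3]
[-55, 86, 60] [251. 229.] [252.5 206.2]
s red 245 254 200 205
```

View pics/h7.png

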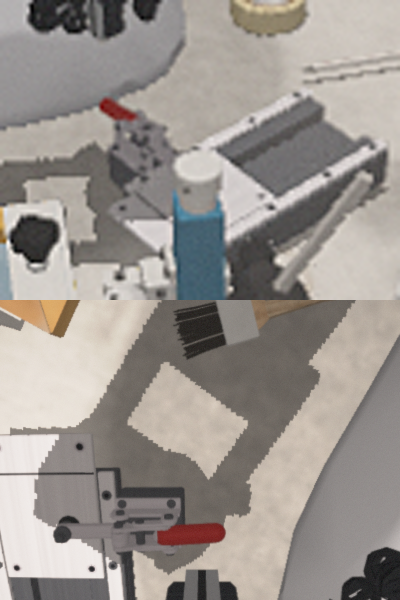

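Emit:
move_arm(
  targets=[0.2, 2, 0, 0, 0, 0, 255, 0.2, 4, 0, 0, 0, 0, 255, 0.2, 5, 0, 0, 0, 0, 255, 0.2, 5.5, 0, 0, 0, 0, 255, 0.2, 5.7, 0, 0, 0, 0, 255],
)

```text
time: 12.63
eef_pos: [0.5226, -0.1718, 0.2408]
ee_rot: [0.455, -0.454, -0.541, 0.542]
ft_force: [-0.7, -0.0, 0.3]
finger_gap: -0.0
```

Emit:
move_arm(
  targets=[0, 0.1, 0, 0, 0, 0, 255, 0, 0.2, 0, 0, 0, 0, 255, 0, 0.3, 0, 0, 0, 0, 255, 0, 0.4, 0, 0, 0, 0, 255, 0, 0.4, 0, 0, 0, 0, 255],
)

```text
time: 13.05
eef_pos: [0.523, -0.172, 0.2377]
ee_rot: [0.455, -0.455, -0.541, 0.542]
ft_force: [-0.2, -0.7, 2.1]
finger_gap: -0.0
```

```bash
python3 - <<'E'
from h import *
where()
E
```

```text
13.05 tip st [-56.8 107.3  64.3] F st [-0.3 -0.6  2.1] gap -0.0 q [-0.45  0.04  1.92 -0.    1.18 -2.2 ]
```

Emit:
move_arm(
  targets=[0, 0.2, 0, 0, 0, 0, 255, 0, 0.4, 0, 0, 0, 0, 255, 0, 0.5, 0, 0, 0, 0, 255, 0, 0.5, 0, 0, 0, 0, 255, 0, 0.5, 0, 0, 0, 0, 255],
)

```text
time: 13.47
eef_pos: [0.5234, -0.1721, 0.235]
ee_rot: [0.455, -0.455, -0.541, 0.542]
ft_force: [-5.5, 2.5, 11.5]
finger_gap: 0.0003
```

Emit:
move_arm(
  targets=[0, 0.2, 0, 0, 0, 0, 255, 0, 0.4, 0, 0, 0, 0, 255, 0, 0.6, 0, 0, 0, 0, 255, 0, 0.6, 0, 0, 0, 0, 255, 0, 0.6, 0, 0, 0, 0, 255],
)

```text
time: 13.88
eef_pos: [0.5238, -0.1721, 0.2316]
ee_rot: [0.455, -0.454, -0.541, 0.542]
ft_force: [-8.1, 3.6, 14.8]
finger_gap: 0.0002
```

Emit:
move_arm(
  targets=[0, 0.2, 0, 0, 0, 0, 255, 0, 0.4, 0, 0, 0, 0, 255, 0, 0.6, 0, 0, 0, 0, 255, 0, 0.6, 0, 0, 0, 0, 255, 0, 0.6, 0, 0, 0, 0, 255],
)

```text
time: 14.3
eef_pos: [0.5241, -0.1721, 0.2282]
ee_rot: [0.455, -0.454, -0.541, 0.542]
ft_force: [-9.1, 3.4, 14.6]
finger_gap: -0.0
```

```bash
python3 - <<'E'
from h import *
where()
E
```

```text
14.3 tip st [-56.1 107.1  54.8] F st [-8.4  5.  14.6] gap -0.0 q [-0.45  0.06  1.92 -0.    1.17 -2.2 ]
```

```bash
python3 - <<'E'
from h import *
print(ctrl.tip_reach);where();w=ctrl.capture('wrist');im=ctrl.capture('scene')
cv2.imwrite('pics/h8.png',np.vstack([cv2.resize(im[150:270,190:350,::-1],(400,300),interpolation=cv2.INTER_CUBIC),cv2.resize(w[130:340,180:460,::-1],(400,300))]))
cv2.imwrite('pics/s8.png',im[:,:,::-1]);cv2.imwrite('pics/ww8.png',w[:,:,::-1])
for n in ('h4','h5','h6','h8'):
    a=cv2.imread(f'pics/{n}.png').astype(int); m=(a[:,:,2]>110)&(a[:,:,1]<70)
    for lo,hi in ((0,300),(300,600)):
        b=m[lo:hi,:260]; ys,xs=np.nonzero(b);print(n,len(xs),xs.min(),xs.max(),ys.min(),ys.max(),[(c,int(ys[abs(xs-c)<2].min()),int(ys[abs(xs-c)<2].max())) for c in ((146,150,155,160) if lo==0 else (70,80,90,180)) if (abs(xs-c)<2).any()])
print(rot(ctrl.state()['ee_rot'])[:,1].round(3))
# text dump of red/bright around handle in the scene picture
r=im[194:212,238:262].astype(int); print('\n'.join(''.join('R' if p[0]>90 and p[1]<60 else ('#' if p.sum()<150 else '.') for p in row) for row in r))
E
```

```text
0.1734
14.3 tip st [-56.1 107.1  54.8] F st [-8.4  5.  14.6] gap -0.0 q [-0.45  0.06  1.92 -0.    1.17 -2.2 ]
h4 155 143 164 124 137 [(146, 126, 133), (150, 124, 136), (155, 126, 135), (160, 131, 137)]
h4 1342 58 188 207 243 [(70, 217, 243), (80, 213, 243), (90, 208, 243), (180, 207, 214)]
h5 115 143 163 131 139 [(146, 133, 138), (150, 131, 139), (155, 132, 138), (160, 135, 139)]
h5 1294 58 189 206 248 [(70, 222, 248), (80, 218, 248), (90, 213, 246), (180, 208, 214)]
h6 76 138 162 134 141 [(146, 138, 141), (150, 135, 139), (155, 134, 139), (160, 138, 141)]
h6 1089 59 188 203 251 [(70, 225, 251), (80, 231, 248), (90, 214, 249), (180, 205, 214)]
h8 52 141 161 135 143 [(146, 137, 143), (150, 135, 139), (155, 137, 138), (160, 140, 141)]
h8 831 50 174 209 256 [(80, 221, 254), (90, 217, 252)]
[-0.003  0.    -1.   ]
..........#.##..........
.........####...........
.........##.#...........
............#...........
.........##.##..........
.........####...........
.........#####..........
.........##.##..........
.........#.##...........
.........###............
...........RR...........
..........RR.RR.........
........RRR.............
..........R.............
........................
........................
........................
........................
```

```bash
python3 - <<'E'
import cv2,numpy as np
a=cv2.cvtColor(cv2.imread('pics/h4.png'),6)[300:];b=cv2.cvtColor(cv2.imread('pics/h8.png'),6)[300:];h5=cv2.cvtColor(cv2.imread('pics/h5.png'),6)[300:];h3=cv2.cvtColor(cv2.imread('pics/h3.png'),6)[300:]
for n,i in (('h3',h3),('h4',a),('h5',h5),('h8',b)):
    for r in (205,215,235,255): print(n,r,i[r,100:190:3].tolist())
E
```

```text
h3 205 [64, 64, 65, 64, 64, 65, 64, 73, 103, 102, 106, 104, 104, 92, 32, 36, 32, 79, 105, 104, 105, 105, 106, 80, 62, 62, 63, 62, 61, 59]
h3 215 [61, 60, 56, 59, 57, 59, 59, 86, 104, 104, 104, 104, 105, 83, 36, 32, 35, 72, 105, 104, 104, 102, 104, 95, 61, 63, 62, 60, 58, 60]
h3 235 [38, 39, 42, 41, 42, 40, 53, 102, 104, 103, 104, 105, 104, 66, 34, 35, 35, 57, 103, 103, 103, 104, 102, 104, 59, 38, 42, 42, 40, 39]
h3 255 [38, 37, 38, 37, 33, 41, 86, 104, 104, 105, 103, 105, 104, 56, 31, 32, 33, 53, 103, 103, 103, 105, 104, 104, 93, 41, 37, 37, 36, 37]
h4 205 [58, 54, 59, 56, 57, 69, 69, 77, 104, 105, 104, 103, 104, 91, 36, 36, 33, 78, 104, 104, 102, 104, 104, 79, 67, 71, 77, 101, 161, 178]
h4 215 [60, 59, 54, 57, 57, 57, 57, 87, 106, 105, 105, 103, 106, 83, 32, 34, 33, 69, 103, 104, 105, 103, 105, 94, 56, 56, 56, 55, 56, 67]
h4 235 [42, 39, 41, 41, 42, 42, 52, 101, 104, 105, 103, 102, 105, 69, 33, 35, 34, 59, 102, 103, 103, 105, 104, 104, 57, 42, 42, 43, 41, 42]
h4 255 [36, 33, 37, 37, 38, 42, 87, 105, 105, 104, 103, 103, 105, 55, 33, 36, 35, 49, 102, 105, 104, 104, 103, 104, 93, 42, 3
[... 439 characters left out ...]
[37, 38, 36, 34, 37, 38, 84, 102, 103, 104, 104, 102, 104, 54, 33, 33, 32, 50, 103, 105, 102, 103, 101, 104, 94, 40, 36, 38, 36, 34]
h8 205 [52, 52, 105, 109, 108, 109, 108, 107, 104, 104, 104, 102, 105, 93, 36, 35, 34, 78, 103, 105, 104, 105, 103, 79, 87, 105, 102, 103, 102, 101]
h8 215 [59, 56, 51, 48, 53, 52, 54, 85, 104, 103, 105, 104, 103, 89, 33, 34, 32, 75, 104, 105, 103, 104, 104, 95, 55, 52, 63, 88, 91, 100]
h8 235 [40, 39, 40, 39, 42, 41, 51, 101, 103, 105, 104, 103, 106, 67, 35, 30, 37, 59, 103, 103, 102, 104, 105, 103, 59, 38, 39, 40, 41, 41]
h8 255 [32, 35, 35, 38, 39, 42, 86, 103, 104, 102, 105, 103, 103, 57, 30, 32, 35, 51, 102, 104, 104, 104, 105, 104, 93, 41, 40, 36, 39, 35]
```

Emit:
move_arm(
  targets=[0, 0.2, 0, 0, 0, 0, 255, 0, 0.4, 0, 0, 0, 0, 255, 0, 0.6, 0, 0, 0, 0, 255, 0, 0.6, 0, 0, 0, 0, 255, 0, 0.6, 0, 0, 0, 0, 255],
)

```text
time: 14.82
eef_pos: [0.5242, -0.1722, 0.2242]
ee_rot: [0.456, -0.453, -0.541, 0.543]
ft_force: [-6.1, 2.0, 11.2]
finger_gap: -0.0
```

```bash
python3 - <<'E'
from h import *
where();w=ctrl.capture('wrist');im=ctrl.capture('scene')
cv2.imwrite('pics/ww9.png',w[:,:,::-1]);cv2.imwrite('pics/s9.png',im[:,:,::-1])
def dump(im): return '\n'.join(''.join('R' if p[0]>80 and p[1]<60 and p[0]>1.8*p[1] else ('#' if p.sum()<190 else ('o' if p.sum()<330 else '.')) for p in row) for row in im.astype(int))
print(dump(w[255:330:2,200:330:2]))
print(dump(im[190:225,235:270]))
E
```

```text
14.82 tip st [-56.1 107.1  50.8] F st [-5.6  3.1 11.2] gap -0.0 q [-0.45  0.06  1.92 -0.    1.16 -2.2 ]
............o#o###o...o###ooooooooooooooooooooooooooooooooooooooo
............o#####o...o###ooooooooooooooooooooooooooooooooooooooo
.............o###o....o###ooooooooooooooooooooooooooooooooooooooo
.............ooooo....o###oooooooooooooooooooooooooooooooooooooo.
o.ooooooooooooooooooooo###oooooooooooooooooooooooooooooooooooooo.
ooooooooooooo..o....ooo###oooooooooooooooooooooooooooooooooooooo.
oooooooooo........oo.oo####ooooooooooooooooooooooooooooooooooooo.
ooo.ooooooooo..oo..oooo####oooooooooooooooooooooooooooooooooooo..
ooooooooooo.oo..oooooo#####o.oooooooooo####oooooooooooooooooooo..
.........ooooo.o.ooo.o#####oooooooooooo####oooooooooooooooooooo..
.........ooooooooooo.o#####oooooooooooo####oooooooRoooooooooooo..
oooooooooo#####ooooooo#####oooRRRoooooo####oooooooRRoooooooooo...
oooo#ooooo######oooooo#RRRRRRRRRRoooooo####oooooooRRoooooooo.....
oooooooooo######o.ooRRRRRRR###RRooooooo####oooooooR##ooooooo.....
oooooooooo##o##oooooRRRRRR#######oooooo####ooooooo######oooo.....
.ooooo
[... 2071 characters left out ...]
o#o.............
.............oo..o#Roo.............
..........oooRoo..oo....o..........
............RR#o......oo....o......
...............o...................
...................oo.oo...........
.....oo...........o#o.oo...........
...ooooo...........oo.oo.....o.....
.ooooooooo...ooo.....oooo....o.....
oooooooooooooo#o......o.oo......oo#
oooooooooooooo........o..o.......o#
ooooooooooooooo.......ooo.......o..
oooooooooooooooo......oo..ooo......
ooooooooooooo#ooo.........oooo.....
oooooooooooooooooo....o...ooo......
ooo..ooooooooooooooo.ooo..o........
.....ooooooooooooooooooo...........
....ooooooooooooooooooo............
....oooooooooo#oooooo.ooo..........
....oooooooooooooooo..oo...........
```

Emit:
move_arm(
  targets=[0, -0.8, 0, 0, 0, 0, 255, 0, -1.8, 0, 0, 0, 0, 255, 0, -3, 0, 0, 0, 0, 255, 0, -3, -0.6, 0, 0, 0, 255, 0, -3, -0.6, 0, 0, 0, 255],
)

```text
time: 15.33
eef_pos: [0.5312, -0.1713, 0.2551]
ee_rot: [0.455, -0.454, -0.541, 0.542]
ft_force: [-0.5, -0.1, 0.5]
finger_gap: 0.0002
```

```bash
python3 - <<'E'
from h import *
where();ctrl.capture('top');ctrl.capture('scene');where()
C=cam('wrist');w=ctrl.capture('wrist');im=ctrl.capture('scene');cv2.imwrite('pics/ww10.png',w[:,:,::-1]);cv2.imwrite('pics/s10.png',im[:,:,::-1])
def dump(im): return '\n'.join(''.join('R' if p[0]>80 and p[1]<60 and p[0]>1.8*p[1] else ('#' if p.sum()<190 else ('o' if p.sum()<330 else '.')) for p in row) for row in im.astype(int))
print(dump(w[240:310:2,200:330:2]))
print(dump(im[192:212,238:262]))
# model: grip capsule r=6 ; project points
for P in ([-55,117,60],[-55,86,60],[-49,103,60],[-61,103,60]): print(P,proj(C,st(P))[0].round())
E
```

```text
15.33 tip st [-48.7 106.6  81.7] F st [-0.5  0.   0.5] gap 0.0 q [-0.45  0.04  1.89 -0.    1.21 -2.19]
15.43 tip st [-50.2 107.3  80. ] F st [0.8 0.3 0.7] gap -0.0 q [-0.45  0.04  1.89 -0.    1.22 -2.19]
oooooooooooooo#####o.ooo####oooooooooooooooooooooooooooooooo.oooo
oo##o#oooo#oooo#oooo.oo#####ooooooooooooooooooooooooooooooo......
oooooooooooo..oooo...oo#####ooooooooooooooooooooooooooooooo......
oooooooo.ooo.........o######oooooooooooooooooooooooooooooo.......
oooooooooooo........oo######oooooooRooRRRRRRRRRRRooooooooo.......
...................ooRRRRRRRRRRRRRRRRRRRRRRRRRRRRRoooooooo.......
.................ooRRRRRRRRRRRRRRRRRRRRRRRRRRRRRRRRooooooo.......
.................oRRRRRRRRRRRRRRRRRRRRRRRRRRRRRRRRRRoooooo.......
...............ooRRRRRRRRRRRRRRRRRRRRRRRRRRRRRRRRRRRoooo.........
oooooooo.ooRRoRRRRRRRRRRRRRRRRRRRRRRRRRRRRRRRRRRRRRRRooo.........
#oooooo..RRRRRRRRRRRRRRRRRRRRRRRRRRRRRRRRRRRRRRRRRRRRoo..........
#oooooo..RRRRRRRRRRRRRRRRRRRRRRRRRRRRRRRRRRRRRRRRRRRooo..........
#oooooo..RRRRRRRRRRRRRRRRRRRRRRRRRRRRRRRRRRRRRRRRRRRo............
#oo.ooo..oRRRRRRRRRRRRRRRRRRRRRRRRRRRR
[... 1320 characters left out ...]
o#####ooooooo########o.....
......................o########oooooooo#####ooooooo#########.....
......oo..#####o........
......oo..#####o........
.......o..####o.......o.
.......o.oo#o...........
.........o........oo....
................o.......
........................
........ooo.............
.......oRRRo............
......oRRRRRo...........
.......RRRRRRo..........
........RRRRRRRR........
.........oRRRRRRRRo.....
...........ooRoRRo......
............o..o........
............o.......ooo.
...........oo......oooo.
............o...oo......
................oo..o...
....oo..........oooooo..
[-55, 117, 60] [300. 255.]
[-55, 86, 60] [236. 255.]
[-49, 103, 60] [271. 266.]
[-61, 103, 60] [271. 243.]
```

Emit:
move_arm(
  targets=[0, 0.4, 0, 0, 0, 0, 255, 0, 0.8, 0, 0, 0, 0, 255, 0, 1.2, 0, 0, 0, 0, 255, 0, 1.5, 0, 0, 0, 0, 255, 0, 1.6, 0, 0, 0, 0, 255],
)

```text
time: 15.95
eef_pos: [0.5297, -0.171, 0.2369]
ee_rot: [0.457, -0.452, -0.541, 0.543]
ft_force: [-3.5, 2.2, 7.7]
finger_gap: 0.0004
```

Emit:
move_arm(
  targets=[0, 0.2, 0, 0, 0, 0, 255, 0, 0.4, 0, 0, 0, 0, 255, 0, 0.4, 0, 0, 0, 0, 255, 0, 0.4, 0, 0, 0, 0, 255, 0, 0.4, 0, 0, 0, 0, 255],
)

```text
time: 16.37
eef_pos: [0.53, -0.171, 0.2347]
ee_rot: [0.457, -0.452, -0.541, 0.543]
ft_force: [-5.5, 2.6, 11.8]
finger_gap: -0.0004
```

```bash
python3 - <<'E'
from h import *
where()
E
```

```text
16.37 tip st [-50.8 107.7  61.4] F st [-4.9  3.6 11.8] gap -0.0 q [-0.45  0.06  1.9  -0.    1.18 -2.19]
```

Emit:
move_arm(
  targets=[0, -1, 0, 0, 0, 0, 255, 0, -4, 0, 0, 0, 0, 255, 0, -8, 0, 0, 0, 0, 255, 0, -12, 0, 0, 0, 0, 255, 0, -15, 0, 0, 0, 0, 255],
)

```text
time: 16.78
eef_pos: [0.5313, -0.1714, 0.3883]
ee_rot: [0.456, -0.453, -0.541, 0.543]
ft_force: [1.2, 1.0, 0.4]
finger_gap: 0.0
```

Emit:
move_arm(
  targets=[4, 0, 0, 0, 0, 0, 255, 8, 0, 0, 0, 0, 0, 255, 12, 0, 0, 0, 0, 0, 255, 16, 0, 0, 0, 0, 0, 255, 20, 0, 0, 0, 0, 0, 255],
)

```text
time: 17.2
eef_pos: [0.4958, 0.0271, 0.3888]
ee_rot: [0.456, -0.453, -0.541, 0.542]
ft_force: [0.4, 0.5, -0.7]
finger_gap: 0.0002
```

Emit:
move_arm(
  targets=[4, 0, 0, 0, 0, 0, 255, 8, 0, 0, 0, 0, 0, 255, 12, 0, 0, 0, 0, 0, 255, 16, 0, 0, 0, 0, 0, 255, 20, 0, 0, 0, 0, 0, 255],
)

```text
time: 17.62
eef_pos: [0.4603, 0.2259, 0.3893]
ee_rot: [0.456, -0.453, -0.541, 0.542]
ft_force: [1.5, 0.6, -0.1]
finger_gap: -0.0004
```

```bash
python3 - <<'E'
from h import *
where()
t=ctrl.capture('top');s=ctrl.capture('scene');cv2.imwrite('pics/tf.png',t[:,:,::-1]);cv2.imwrite('pics/sf.png',s[:,:,::-1])
S=cam('scene');T=cam('top');t0=cv2.imread('pics/top0.png')[:,:,::-1];s0=cv2.imread('pics/scene0.png')[:,:,::-1]
def red(a,x0,x1,y0,y1):
    a=a[y0:y1,x0:x1].astype(float); wgt=np.clip(a[:,:,0]-1.6*a[:,:,1]-15,0,None); ys,xs=np.nonzero(wgt>0);w=wgt[wgt>0]
    p=np.c_[xs+x0,ys+y0];c=np.average(p,0,w);d=p-c;e,v=np.linalg.eigh((d*w[:,None]).T@d/w.sum());v=v[:,1]*np.sign(v[0,1])
    return c.round(2),round(np.degrees(np.arctan2(v[1],v[0])),1),np.sqrt(e).round(2)
print('scene',red(s0,235,270,180,215),red(s,235,270,180,215)); print('top',red(t0,225,275,210,240),red(t,225,275,210,240))
# grip axis predicted: open & candidates; axis 6mm under top, point 7.5mm inboard of grip point = centre
def ax(y,z,ang):
    u=np.array([0,np.cos(ang),np.sin(ang)]);n=np.array([0,-np.sin(ang),np.cos(ang)])
    c=np.array([-55,y,z])-6*n-7.5*u
    return [c-15*u,c+15*u,c]
for nm,g in (('open',(93,100,np.radians(37))),('locked',(103,66,np.radians(0))),('lock-5',(103,66,np.radians(-5))),('short',(102,71,np.radians(6)))):
    for cn,c in (('s',S),('t',T)):
        p=proj(c,st(ax(*g)));d=p[0]-p[1];print(nm,cn,p[2].round(2),round(np.degrees(np.arctan2(d[1],d[0])),1))
for n in ('plate','ink_jar','brush','masking_tape'): print(n,[(round(d['conf'],2),np.round(d['uv'],1)) for d in ctrl.trace('top',n)[:1]])
q=[]
def dump(im): return '\n'.join(''.join('%2d'%(min(99,p.sum()//8)) +' ' for p in row) for row in im.astype(int))
print(dump(t[210:252,300:316:2]))
E
```

```text
17.62 tip st [-48.8 510.3 215.9] F st [ 1.6  0.3 -0.1] gap -0.0 q [ 0.31 -0.21  1.89  0.    1.47 -1.43]
scene (array([250.62, 193.64]), np.float64(56.6), array([1.03, 4.32])) (array([249.14, 202.32]), np.float64(25.8), array([0.97, 2.96]))
top (array([241.18, 220.94]), np.float64(-6.0), array([1.47, 5.35])) (array([240.01, 222.66]), np.float64(-10.2), array([1.42, 5.48]))
open s [251.   195.53] 59.1
open t [242.9  221.66] -5.5
locked s [250.17 204.37] 38.1
locked t [241.32 223.32] -9.2
lock-5 s [250.28 204.26] 34.0
lock-5 t [241.55 223.25] -9.6
short s [250.2 203.1] 42.3
short t [241.36 223.13] -8.6
plate [(0.61, array([291. , 221.2]))]
ink_jar [(0.77, array([372.9, 180. ]))]
brush [(0.79, array([234.8, 290.6]))]
masking_tape [(0.83, array([184.7, 109.3]))]
70 70 71 46 72 69 36 68 
70 71 70 40 72 69 30 67 
70 69 70 37 73 69 31 68 
68 70 69 39 73 69 36 69 
69 70 69 43 73 71 36 69 
69 71 69 56 70 71 38 70 
68 70 69 70 70 70 43 66 
69 71 69 70 74 72 44 65 
68 71 69 73 74 72 57 64 
69 71 70 74 69 72 72 65 
69 70 70 70 71 72 73 35 
69 71 71 70 52 37 44 36 
69 70 70 70 44 28 29 36 
69 70 70 69 41 33 32 34 
69 69 70 69 37 62 69 37 
71 70 70 69 39 73 71 37 
70 70 69 68 42 73 71 38 
71 69 70 69 41 71 71 40 
69 69 70 68 56 70 73 40 
69 68 70 69 73 76 72 44 
69 68 71 45 31 29 28 35 
42 42 43 54 73 35 37 66 
68 67 71 69 71 66 70 70 
70 70 70 70 71 37 70 68 
71 69 71 70 70 40 67 68 
71 70 71 70 69 42 70 68 
72 70 71 70 69 40 70 71 
72 69 71 69 69 41 72 72 
72 70 71 43 68 41 63 65 
73 69 69 25 64 46 61 65 
72 68 69 45 66 58 61 64 
72 69 69 70 69 72 61 64 
72 70 69 71 72 71 62 64 
72 71 67 43 31 34 61 63 
42 33 33 34 63 63 64 63 
33 63 64 64 63 65 65 64 
64 63 64 65 63 64 63 64 
64 63 64 65 64 63 63 64 
64 63 64 64 63 63 63 64 
65 64 64 63 63 63 63 64 
64 64 62 63 62 63 64 64 
62 63 63 62 63 63 63 64
```

```bash
python3 - <<'E'
from h import *
s0=cv2.imread('pics/scene0.png').astype(int);s=cv2.imread('pics/sf.png').astype(int)
t0=cv2.imread('pics/top0.png').astype(int);t=cv2.imread('pics/tf.png').astype(int)
f=lambda a,b,y0,y1,x0,x1:(abs(a-b).sum(2)[y0:y1,x0:x1]>60).mean().round(3)
print('tape s',f(s0,s,158,184,280,312),'jar s',f(s0,s,245,285,328,360),'brush t',f(t0,t,272,325,180,262),'tape t',f(t0,t,100,145,162,205),'jar t',f(t0,t,160,196,356,392))
ctrl.trace
ctrl.capture('scene')
for n in ('masking_tape','ink_jar','brush'): print(n,[(round(d['conf'],2),np.round(d['uv'],1),int(d['pixels'].sum())) for d in ctrl.trace('scene',n)[:1]])
where()
E
```

```text
tape s 0.0 jar s 0.0 brush t 0.001 tape t 0.0 jar t 0.0
masking_tape [(0.6, array([295.7, 170.6]), 367)]
ink_jar [(0.8, array([343.4, 265.1]), 713)]
brush [(0.6, array([181.4, 224. ]), 167)]
18.12 tip st [-48.2 507.2 215.7] F st [-0.4 -0.5  0.8] gap -0.0 q [ 0.3  -0.21  1.89  0.    1.47 -1.44]
```

Bystanders are unchanged, the line is level with the ledge end, and the handle matches the locked pose. I'm handing it in.

```bash
python3 -c "
from station import ctrl
print(ctrl.close_job())"
```

```text
the job is handed in; nothing more can be done
None
```

I pushed the plate out from behind with the closed fingertips, pressed the red handle down, moved clear and handed the job in after about 18 s. Whether the clamp is really locked is inferred from pictures and touch; I could not read the joint or the foot force.

**Plate:** The scribed line lay level with the rail ends in the wrist picture before clamping. The final top picture showed it still within about a pixel (about 2 mm). That puts the overhang at about 25 mm, taking the rail ends as the ledge end.

**Clamp:**
- **For locked:** The shift of the grip between the open and final pictures matches the given locked position, and not one about 5 mm short of it. The grip lies at or slightly below level, and my fingertips touched its top at about 64–65 mm against the 66 mm expected.
- **Against:** I pressed three times, up to about 16 N upward at the wrist. I never felt a sharp, firm stop: the force rose only gradually. On the second press the tip sank to about 51 mm with sideways force, so it probably slid on the grip or the grip gave.

**Bystanders:** Before-and-after pictures of the ink jar, the brush and the masking tape show no change. The network put the tape about 16 pixels (about 30 mm) away from its first position in the last top picture. Comparing the pictures directly showed no change there, so I took that as a detection error.

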